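# Put the casting flasks over the right wax trees

## Robot

A 6-joint arm with a two-finger parallel gripper is mounted at the origin on a cart in front of the work surface, level with it; the furniture and walls round the work are solid. World frame = base frame: x ahead of the robot, y to its left, z up, the work surface at z = 0. Lengths are in mm, angles in rad, forces in N, time in s.
With the tool pointing down it reaches from about 300 to 1000 mm from the base axis. Payload 5.1 kg.
Tool frame: the origin (TCP) lies on the centre line of the jaws, within the pads' length; the fingertips stand 17 mm ahead of it and the grasp point (between the pads) lies 2 mm behind it (tcp_to_tips is the distance from the TCP to the fingertips, in mm); z points along the fingers, y is the line along which they close (so a half turn about z gives the same grasp; the last joint's range is limited). The gripper opens to 95 mm and grips with 3 to 60 N. Pads are 20 mm wide; open, the fingers measure 119 mm over their backs; the gripper's body (75 mm by 180 mm) begins 59 mm behind the grasp point.
Start: joints at [-1.306, 0.124, 1.65, -0, 1.367, -0.083], TCP at [221.507, -611.08, 231.656] pointing down, gripper open.
Joint ranges: [-2.61, 2.61], [-1.02, 2.33], [0.03, 2.71], [-1.35, 4.49], [0.32, 2.68], [-2.91, 2.91]. Speed limits (rad/s): [2.57, 2.57, 3.14, 3.14, 3.14, 3.14].

## Interface

Orientations are given as a unit quaternion [w, x, y, z].
In Python, from station import read_state, get_image, close_job, tcp_to_tips gives the robot as it stands.
- The arm moves only by the tool play_rows, never from a script. Its arguments are lists of equal length, an entry for each row: "claw": the opening, from 0 (shut) to 1 (fully open); "offset": the shift along the tool's x, y, z in m, a list of three; "spin": the turn about the tool's z in degrees. In form: {"claw": [claw, ...], "offset": [[dx, dy, dz], ...], "spin": [spin, ...]}. A call has exactly 5 rows; each row shifts and turns the commanded pose from where the row before left it, along the tool's axes as they then stand; what a row does not reach is not made up. A row lasts 1/8 s, in which the tool goes at most 62.5 mm and 10.7 degrees, less where a joint would pass 70% of its speed; a pose out of reach is approached as far as the arm can. A call is refused whole if a number of a shift passes 0.0625 or a number of a turn 10.7, either way. A call with a gripper value outside its range is refused whole. The fingers move at their own pace and stop on an object; "newtons" is the grip in N (left out, the last holds). Time passes only in rows, so rows that do not move let the fingers close, or fill a call up. It gives the time, the measured TCP pose, the force, the opening and the grip force at its end, in the units of the state.
- read_state(): the state, without advancing time (a new reading comes with each control period).
- get_image(name): name is "scene" or "side" or "wrist"; returns a dict with "img" (480x640x3 uint8, blue, green, red), "fovy" (degrees; the focal length in pixels is half the picture's height over the tangent of half this angle, whatever the lens; pixels are square), "cx", "cy" (the principal point, pixels), "origin" and "rotation" of the camera in the world. Camera axes: x right, y down, z forward; pixel columns grow to the right and rows downward; lengths in mm; the calibration is good to about 2 mm. A picture is of the moment at which its call begins. There is no depth.
- close_job(): hands the job in; it is judged then, once.
The state is a dict: "time_s": time; "q": joint angles; "joint_velocities": joint speeds; "tau": joint torques, N m; "eef_pos": TCP position; "ee_rot": TCP orientation; "force": force on the tool from outside, world axes, zero at the start; "moment": the same for the moment, N m; "grip_width": opening from 0.0 (shut) to 1.0 (fully open); "gripper_force": force on a finger pad.
Only numpy, scipy, OpenCV 4.12 (cv2) and the standard library are available. Lean on these libraries where they do the work, as an engineer would, in place of code of your own. Each camera call takes 0.05 s, during which the arm holds its last target. There are 200 camera calls.

## Task

Before investing, the four perforated casting flasks stand over the wrong wax trees: swap them round so that each tree has the flask made for it, the shortest flask over the shortest tree and so on up to the tallest over the tallest, every tip ending about a centimetre below its flask's rim. Lift each flask straight up off its tree and lower it gently, upright and centred, fully down inside the lip of its rubber base; the bare base is free for parking a flask on the way. Leave the bases standing where they are and do not knock the wax.

Things in the scene. Friction and masses are not known exactly. Their poses are not given: they have to be found in the camera images.
- flask_short: the shortest of four casting flasks: a perforated stainless steel tube standing upright, open at both ends, outside diameter 58 mm, wall 3 mm (inside 52 mm), 60 mm tall. Origin: centre of its lower end, z along its axis to the upper rim. About 192 g.
- flask_medium: the second shortest of four casting flasks: a perforated stainless steel tube standing upright, open at both ends, outside diameter 58 mm, wall 3 mm (inside 52 mm), 74 mm tall. Origin: centre of its lower end, z along its axis to the upper rim. About 236 g.
- flask_long: the second tallest of four casting flasks: a perforated stainless steel tube standing upright, open at both ends, outside diameter 58 mm, wall 3 mm (inside 52 mm), 88 mm tall. Origin: centre of its lower end, z along its axis to the upper rim. About 281 g.
- flask_longest: the tallest of four casting flasks: a perforated stainless steel tube standing upright, open at both ends, outside diameter 58 mm, wall 3 mm (inside 52 mm), 102 mm tall. Origin: centre of its lower end, z along its axis to the upper rim. About 326 g.
- base_short: loose round black rubber dish (sprue base), 250 g, 80 mm wide at the foot, 89 at the lip, 16 high; inside 71 mm wide, flaring to 78; inner floor, on which a flask stands round the tree, 6 mm above the underside. Origin: centre of the underside, z up. In its middle the shortest of four green wax trees: up to 35 mm across, tip 54 mm above the origin.
- base_medium: loose round black rubber dish (sprue base), 250 g, 80 mm wide at the foot, 89 at the lip, 16 high; inside 71 mm wide, flaring to 78; inner floor, on which a flask stands round the tree, 6 mm above the underside. Origin: centre of the underside, z up. In its middle the second shortest of four green wax trees: up to 35 mm across, tip 68 mm above the origin.
- base_long: loose round black rubber dish (sprue base), 250 g, 80 mm wide at the foot, 89 at the lip, 16 high; inside 71 mm wide, flaring to 78; inner floor, on which a flask stands round the tree, 6 mm above the underside. Origin: centre of the underside, z up. In its middle the second tallest of four green wax trees: up to 35 mm across, tip 82 mm above the origin.
- base_longest: loose round black rubber dish (sprue base), 250 g, 80 mm wide at the foot, 89 at the lip, 16 high; inside 71 mm wide, flaring to 78; inner floor, on which a flask stands round the tree, 6 mm above the underside. Origin: centre of the underside, z up. In its middle the tallest of four green wax trees: up to 35 mm across, tip 96 mm above the origin.
- base_bare: the same round black rubber sprue base without a tree, only a low button (30 mm wide, 9 mm high) in its middle; free for parking a flask: 80 mm wide at the foot, 16 mm high, inner floor 6 mm above the underside. Origin: centre of its underside, z up.
Not all that is in view belongs to the job. Leave any red look-alike of the base_long alone.

How it is judged:
By the outcome, as a careful person would: the job done as asked, in the order asked, and still so for the second after the job is handed in, with the robot touching nothing.
It also fails if it takes over 122 s, if anything falls off the work surface, if the arm or the gripper's body presses on something with over 40 N, if the wrist force passes 120 N, or if a joint passes its speed limit or range.

## Working session

There is one attempt and no reset: what is moved stays moved. The work goes in short steps, Python scripts to look and compute and a tool call to move; the robot and the scene stay as the last step left them, time stands still between calls to the robot, and variables do not carry over. Pictures are saved under pics/ and viewed, at most 14 in all, crops included, and the job is handed in when it is done.

Besides the shell and the picture viewer there is one more tool, called as name(argument=value, ...) on one line, values as JSON. play_rows: Moves the arm, as the interface text tells. Its arguments: {"type":"object","properties":{"claw":{"type":"array","items":{"type":"number"}},"offset":{"type":"array","items":{"type":"array","items":{"type":"number"}}},"spin":{"type":"array","items":{"type":"number"}},"newtons":{"type":"number"}},"required":["claw","offset","spin"]}

```bash
mkdir -p pics; ls
python3 - <<'E'
from station import *
import cv2
s=read_state();print(s)
for n in("scene","side"):
    d=get_image(n);cv2.imwrite(f"pics/{n}0.png",d["img"]);print(n,d["fovy"],d["cx"],d["cy"],d["origin"],d["rotation"])
print(tcp_to_tips)
E
```

```text
pics
{'time_s': 0.0, 'q': array([-1.30559753e+00,  1.24505468e-01,  1.65166709e+00, -1.91071441e-05,
        1.36747101e+00, -8.26237912e-02]), 'joint_velocities': array([-7.93115168e-04, -1.84623370e-03,  6.05763246e-04, -5.33469383e-04,
        2.98471518e-05, -5.01691071e-05]), 'tau': array([-2.93161675e-04, -4.17599702e+01, -3.59934676e+01,  7.73351127e-02,
        4.91906796e-02, -1.64855173e-04]), 'eef_pos': array([ 221.3490968 , -610.51235686,  230.39085095]), 'ee_rot': array([-1.02033671e-03,  9.84914654e-01,  1.73037776e-01, -1.02797496e-04]), 'force': array([-0.07580165, -0.03043936,  0.20756659]), 'moment': array([-0.014923  ,  0.00088818,  0.0226479 ]), 'gripper_force': 0.0, 'grip_width': 0.9972002527922338}
scene 53.00650555796171 327.2460523647422 234.86254482648576 [ 84.67519346 555.84079343 675.03641024] [ 0.12294223 -0.29367299  0.87335225 -0.36864243]
side 52.25212152508224 320.52309565190546 235.71240185972002 [ 410.45097778 -805.83581327  492.9373919 ] [-0.51252776  0.85748388 -0.04154202  0.01763375]
17.0
```

View pics/scene0.png

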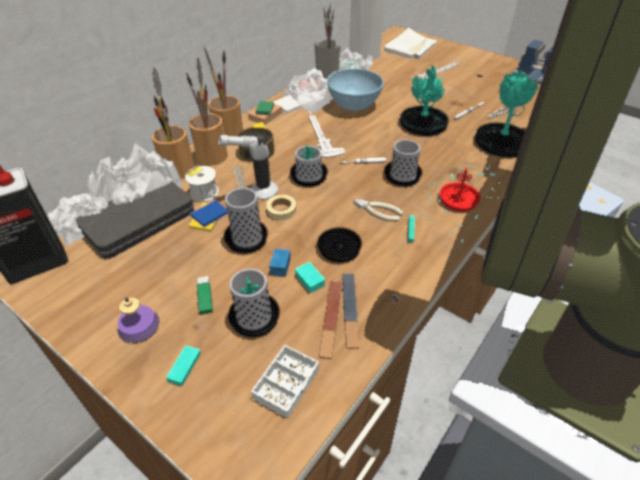

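View pics/side0.png

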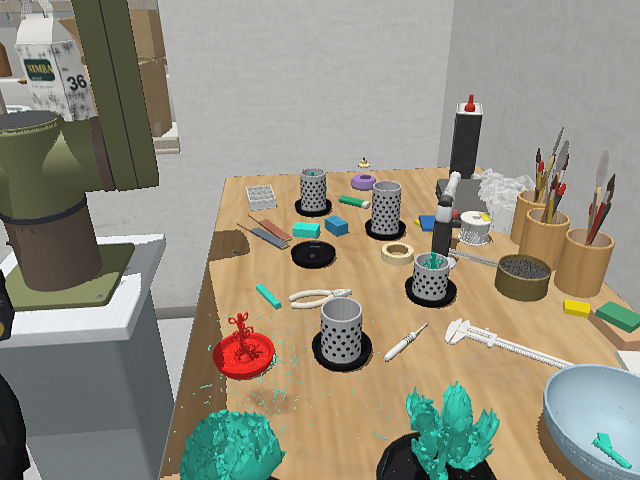

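```bash
cat > h.py <<'E'
import numpy as np, cv2
from scipy.spatial.transform import Rotation as R
from station import *
def cam(d):
    w,x,y,z=np.array(d["rotation"]) if np.ndim(d["rotation"])==1 else R.from_matrix(d["rotation"]).as_quat()[[3,0,1,2]]
    f=d["img"].shape[0]/2/np.tan(np.radians(d["fovy"])/2)
    return R.from_quat([x,y,z,w]).as_matrix(),np.array(d["origin"]),f,d["cx"],d["cy"]
def onz(c,u,v,z):
    M,o,f,cx,cy=c; r=M@np.array([(u-cx)/f,(v-cy)/f,1]); return o+r*(z-o[2])/r[2]
def proj(c,p):
    M,o,f,cx,cy=c; q=(np.atleast_2d(p)-o)@M; return np.c_[cx+f*q[:,0]/q[:,2],cy+f*q[:,1]/q[:,2]]
def crop(img,x0,y0,x1,y1,k,fn):
    cv2.imwrite(fn,cv2.resize(img[y0:y1,x0:x1],None,fx=k,fy=k,interpolation=cv2.INTER_CUBIC))
E
python3 - <<'E'
from h import *
d=get_image("scene");c=cam(d)
for n,u,v in [("A",254,312),("B",245,236),("C",309,173),("D",403,174),("bare",339,244),("red",460,196)]: print(n,onz(c,u,v,10).round())
crop(d["img"],215,135,435,340,2.9,"pics/s1.png")
d=get_image("side");c=cam(d)
for n,u,v in [("A",313,206),("B",386,228),("C",431,291),("D",342,348),("bare",313,253),("red",244,355)]: print(n,onz(c,u,v,10).round())
crop(d["img"],200,155,465,375,2.7,"pics/s2.png")
d=get_image("wrist");print(d["origin"],d["rotation"],d["fovy"],d["cx"],d["cy"])
E
```

```text
A [481. 236.  10.]
B [623. 112.  10.]
C [ 651. -125.   10.]
D [ 478. -251.   10.]
bare [462.  18.  10.]
red [ 340. -258.   10.]
A [480. 237.  10.]
B [627. 107.  10.]
C [ 655. -132.   10.]
D [ 485. -259.   10.]
bare [464.  19.  10.]
red [ 343. -260.   10.]
[ 300.25920926 -582.57031282  384.00149581] [ 0.1225127   0.80960101 -0.56733117 -0.08759107] 65.96065538931649 320.95144913680747 246.12310066872303
```

View pics/s1.png

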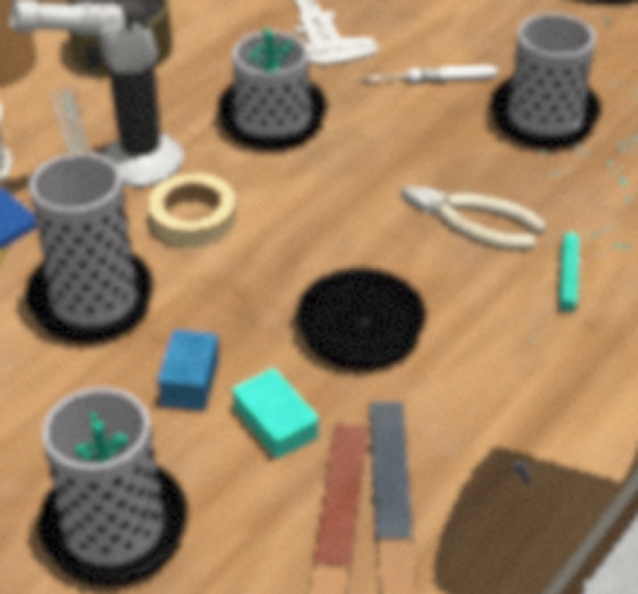

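View pics/s2.png

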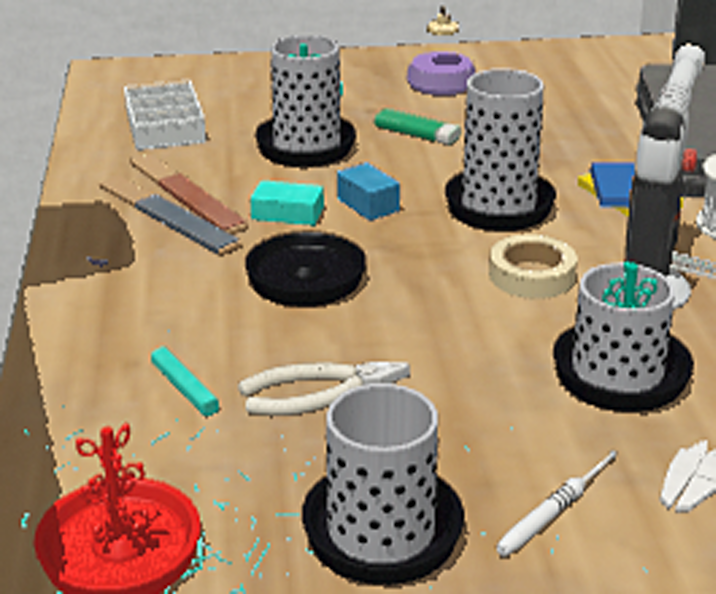

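The scene shows four flasked bases: A at crop (97,480), B at (85,250), C at (270,90) and D at (550,80). The bare base is at (362,318). C's tree pokes above its rim, and A's tip is about level with its rim. The red look-alike is at side crop (118,540), and the two bushy green plants are outside the job. I'll triangulate the rims and tips next.

```bash
cat > tri.py <<'E'
from h import *
def tri(obs):
    A=np.zeros((3,3));b=np.zeros(3)
    for c,u,v in obs:
        M,o,f,cx,cy=c;r=M@np.array([(u-cx)/f,(v-cy)/f,1]);r/=np.linalg.norm(r);P=np.eye(3)-np.outer(r,r);A+=P;b+=P@o
    p=np.linalg.solve(A,b);return p,[np.round(proj(c,p)[0]-[u,v],1) for c,u,v in obs]
E
python3 - <<'E'
from tri import *
cs,ci=cam(get_image("scene")),cam(get_image("side"))
pts=dict(A=((97,427),(306,48)),B=((78,186),(505,84)),C=((270,60),(627,288)),D=((556,36),(383,416)),tipA=((96,412),(304,43)),tipC=((268,32),(630,263)))
for n,(a,b) in pts.items():
    p,e=tri([(cs,a[0]/2.9+215,a[1]/2.9+135),(ci,b[0]/2.7+200,b[1]/2.7+155)]);print(n,p.round(1),e)
d=get_image("wrist");M,o,f,_,_=cam(d);s=read_state();w,x,y,z=s["ee_rot"];T=R.from_quat([x,y,z,w]).as_matrix()
print(T.round(3),"cam in tool",(T.T@(o-s["eef_pos"])).round(1),"axes",(T.T@M).round(3),f)
E
```

```text
A [481.4 238.1  91.4] [array([-0.7, -0.6]), array([-0.6,  0.4])]
B [622.2 107.5 104.7] [array([-1., -1.]), array([-1. ,  0.8])]
C [ 652.4 -122.4   60.9] [array([-1., -1.]), array([-1.5,  1.1])]
D [ 482.8 -257.5   77.8] [array([-0.7, -0.5]), array([-1.1,  0.6])]
tipA [481.6 235.   98.4] [array([0.4, 0.4]), array([ 0.3, -0.2])]
tipC [ 653.4 -125.    82.1] [array([-0.2, -0.2]), array([-0.3,  0.2])]
[[ 0.94   0.341 -0.   ]
 [ 0.341 -0.94   0.   ]
 [-0.    -0.    -1.   ]] cam in tool [  83.8    0.2 -153. ] axes [[ 0.    -0.955 -0.298]
 [ 1.     0.001 -0.002]
 [ 0.002 -0.298  0.955]] 369.8455345000722
```

play_rows(claw=[1,1,1,1,1], offset=[[0,0,0],[0,0,0],[0.0255,-0.0505,0],[0.0255,-0.0505,0],[0.0255,-0.0505,0]], spin=[10,9.9,0,0,0])

```text
time_s: 1.02
eef_pos: [298.4, -458.1, 231.7]
ee_rot: [0.0, 1.0, -0.0, 0.0]
force: [-0.2, 0.7, -0.1]
grip_width: 1.006
gripper_force: 0.0
```

play_rows(claw=[1,1,1,1,1], offset=[[0.0255,-0.0505,0],[0.0255,-0.0505,0],[0.0255,-0.0505,0],[0.0255,-0.0505,0],[0,0,0]], spin=[0,0,0,0,0])

```text
time_s: 1.65
eef_pos: [401.0, -254.8, 231.9]
ee_rot: [0.0, 1.0, 0.003, 0.0]
force: [-0.4, -0.7, 0.1]
grip_width: 1.001
gripper_force: 0.0
```

```bash
cat >> tri.py <<'E'
def top(d,x,y,z,half=60,n=300):
    c=cam(d);g=[(x-half,y-half,z),(x-half,y+half,z),(x+half,y+half,z),(x+half,y-half,z)]
    # top-down: right = +x, up = +y
    H=cv2.getPerspectiveTransform(proj(c,np.array(g,float)).astype(np.float32),np.float32([[0,n],[0,0],[n,0],[n,n]]))
    return cv2.warpPerspective(d["img"],H,(n,n))
E
python3 - <<'E'
from tri import *
import pickle
s=read_state();print(s["eef_pos"],s["ee_rot"],s["q"])
d=get_image("wrist");pickle.dump(d,open("wD.pkl","wb"))
cs,ci=cam(get_image("scene")),cam(get_image("side"))
print("torch base",onz(cs,265,190,0).round(),onz(ci,447,262,0).round(),"head",tri([(cs,257,141),(ci,452,176)]))
M,o,f,_,_=cam(d);print(o)
t=top(d,483,-256,80)
cv2.imwrite("pics/d1.png",np.hstack([cv2.resize(d["img"],(500,375)),np.vstack([t,np.zeros((75,300,3),np.uint8)])]))
E
```

```text
[ 400.99501146 -254.80814873  231.93638044] [6.19269314e-05 9.99995192e-01 3.07551007e-03 3.91376193e-04] [-6.79361058e-01 -2.77179684e-01  2.02755975e+00  4.04103747e-04
  1.39052705e+00  8.85211921e-01]
torch base [698. -27.   0.] [718. -27.   0.] head (array([700.5670932 ,  -9.63166123, 155.07905909]), [array([-5.9, -8.3]), array([-8. ,  7.9])])
[ 484.72963973 -254.62260054  385.11890398]
```

View pics/d1.png

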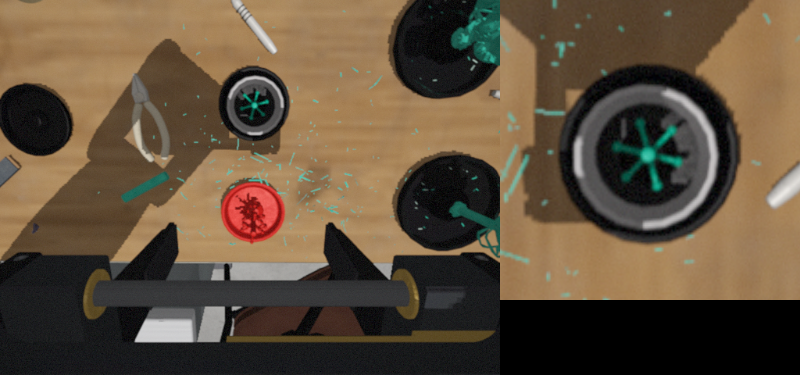

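D's rim centre is at (148,155) in the rectified crop, which puts it at about (482,-258). Its tree is concentric, and the red decoy is at (253,210). Next I'll look over C and B.

play_rows(claw=[1,1,1,1,1], offset=[[0.042,-0.0325,0],[0.042,-0.0325,0],[0.042,-0.0325,0],[0.042,-0.0325,0],[0,0,0]], spin=[0,0,0,0,0])

```text
time_s: 2.42
eef_pos: [569.4, -127.4, 231.0]
ee_rot: [-0.0, 1.0, 0.001, -0.0]
force: [-1.0, -1.5, 0.3]
grip_width: 1.004
gripper_force: 0.0
```

```bash
python3 -c "
from h import *;import pickle
d=get_image('wrist');pickle.dump(d,open('wC.pkl','wb'));print(d['origin'],read_state()['eef_pos'])"
```

```text
[ 653.34672812 -127.67877785  384.1082548 ] [ 568.23409097 -128.28145135  231.0041019 ]
```

play_rows(claw=[1,1,1,1,1], offset=[[-0.006,-0.0466,0],[-0.006,-0.0466,0],[-0.006,-0.0466,0],[-0.006,-0.0466,0],[-0.006,-0.0466,0]], spin=[0,0,0,0,0])

```text
time_s: 3.1
eef_pos: [537.3, 104.6, 231.8]
ee_rot: [0.0, 1.0, -0.002, 0.0]
force: [0.3, -0.8, 0.3]
grip_width: 0.998
gripper_force: 0.0
```

Run:
```python
from tri import *
import pickle
d=get_image("wrist");d=get_image("wrist");pickle.dump(d,open("wB.pkl","wb"));print(d['origin'],read_state()['eef_pos'])
C=pickle.load(open("wC.pkl","rb"))
a=[top(C,653,-124,66,60,266),top(d,623,108,108,60,266),top(d,463,18.5,16,60,266)]
w=[cv2.resize(i["img"],(399,299)) for i in (C,d)]
cv2.imwrite("pics/cb.png",np.vstack([np.hstack(a),np.hstack(w)]))
```

```text
[620.26388798 108.26202138 384.85186361] [536.86243525 106.63654567 231.74664659]
```

View pics/cb.png

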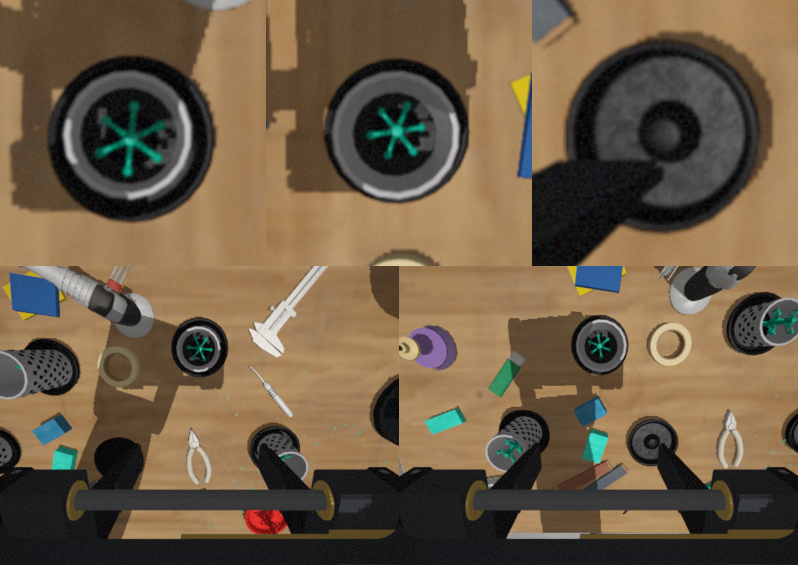

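Run:
```python
from tri import *
import pickle
C=cam(pickle.load(open("wC.pkl","rb")));B=cam(pickle.load(open("wB.pkl","rb")));cs=cam(get_image("scene"))
k=640/399
for n,c,u,v,z in [("C head near",C,115,300,130),("C head far",C,40,268,150),("B torch base",B,290,300,5),("B torch head low",B,320,290,130)]:
    print(n,onz(c,u*k,(v-266)*k if v>200 else v*k,z).round())
print("scene nozzle end",onz(cs,222,141,150).round(),"body",onz(cs,262,150,140).round())
```

```text
C head near [698. -43. 130.]
C head far [720.  14. 150.]
B torch base [687. -23.   5.]
B torch head low [674.  -8. 130.]
scene nozzle end [731.  41. 150.] body [659.   6. 140.]
```

play_rows(claw=[1,1,1,1,1], offset=[[0.042,-0.0016,0],[0.042,-0.0016,0],[0,0,0],[0,0,0.04],[0,0,0.04]], spin=[0,0,0,0,0])

```text
time_s: 3.88
eef_pos: [621.6, 106.5, 151.5]
ee_rot: [0.0, 1.0, -0.001, 0.001]
force: [0.4, -0.0, -0.2]
grip_width: 1.001
gripper_force: 0.0
```

play_rows(claw=[1,1,1,1,1], offset=[[0,0,0.03],[0,0,0.02],[0,0,0.0137],[0,0,0],[0,0,0]], spin=[0,0,0,0,0])

```text
time_s: 4.5
eef_pos: [622.6, 108.8, 89.4]
ee_rot: [-0.0, 1.0, 0.0, 0.001]
force: [-0.2, -0.0, -0.3]
grip_width: 1.001
gripper_force: 0.0
```

Run:
```python
from h import *
s=read_state();print(s["eef_pos"],s["force"],s["ee_rot"])
d=get_image("wrist");i=get_image("side");s2=get_image("scene")
cv2.imwrite("pics/g1.png",np.hstack([cv2.resize(d["img"],(480,360)),cv2.resize(i["img"][120:280,300:440],(315,360))]))
```

```text
[622.61716174 108.78055707  89.41353995] [-0.2483107  -0.01245246 -0.29351097] [-8.18920988e-05  9.99999292e-01  2.07980443e-04  1.16919838e-03]
```

View pics/g1.png

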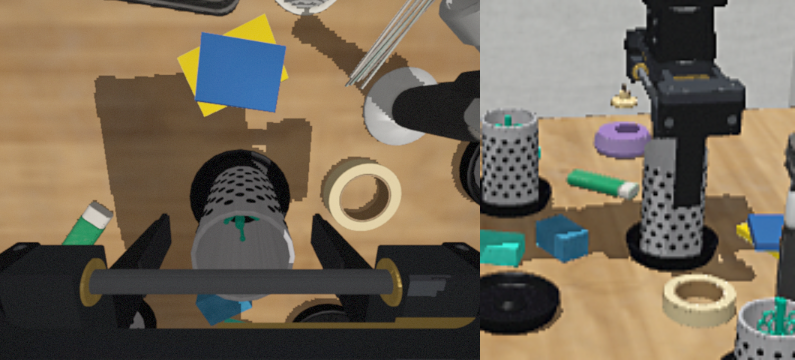

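The flask sits between the fingers and is centred in the wrist view at about column 242, so I'll close.

play_rows(claw=[0.7,0.5,0.3,0.2,0.2], offset=[[0,0,0],[0,0,0],[0,0,0],[0,0,0],[0,0,0]], spin=[0,0,0,0,0], newtons=30)

```text
time_s: 5.28
eef_pos: [621.7, 108.7, 87.9]
ee_rot: [0.0, 1.0, 0.0, -0.0]
force: [-0.2, -0.6, -0.0]
grip_width: 0.62
gripper_force: 30.0
```

play_rows(claw=[0.2,0.2,0.2,0.2,0.2], offset=[[0,0,0],[0,0,-0.003],[0,0,-0.015],[0,0,-0.03],[0,0,-0.03]], spin=[0,0,0,0,0])

```text
time_s: 5.9
eef_pos: [621.5, 108.9, 167.3]
ee_rot: [-0.0, 1.0, 0.0, -0.0]
force: [1.0, 1.3, -2.6]
grip_width: 0.625
gripper_force: 30.0
```

play_rows(claw=[0.2,0.2,0.2,0.2,0.2], offset=[[0,0,-0.03],[0,0,-0.02],[0,0,0],[0,0,0],[0,0,0]], spin=[0,0,0,0,0])

```text
time_s: 6.52
eef_pos: [620.7, 108.7, 213.8]
ee_rot: [0.0, 1.0, 0.0, -0.002]
force: [-0.0, -0.9, -2.9]
grip_width: 0.623
gripper_force: 30.0
```

Run:
```python
from h import *
s=read_state();print(s["eef_pos"],s["force"],s["grip_width"],s["gripper_force"])
d=get_image("wrist");i=get_image("side");s2=get_image("scene")
f=lambda im,x0,y0,x1,y1:cv2.resize(im[y0:y1,x0:x1],(390,585))
cv2.imwrite("pics/g2.png",np.hstack([f(i["img"],320,90,440,270),f(s2["img"],185,100,305,280)]))
```

```text
[620.71071779 108.72417255 213.84069439] [-0.02594627 -0.85747625 -2.93551914] 0.6229603718061008 29.981372114270926
```

View pics/g2.png

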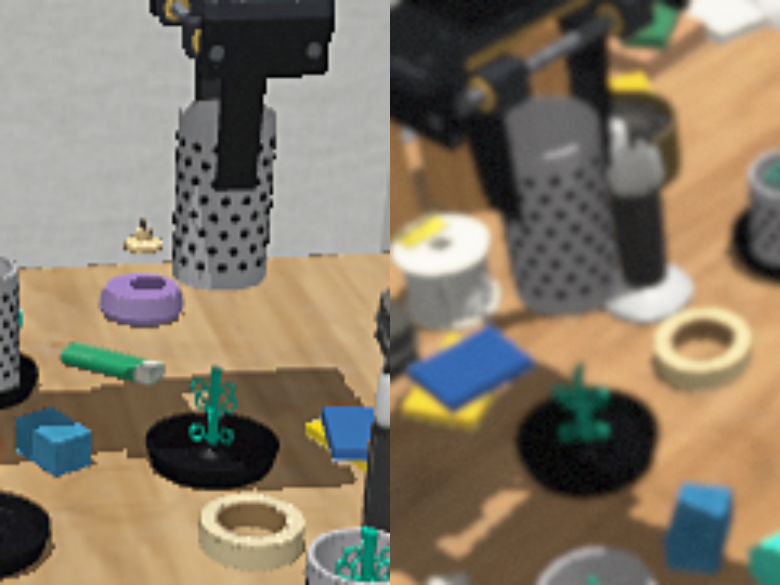

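Run:
```python
from tri import *
cs,ci=cam(get_image("scene")),cam(get_image("side"))
print(tri([(cs,243.5,213.2),(ci,386.5,203.8)]))
for z in(54,68,82): print(z,onz(cs,243.5,213.2,z).round(),onz(ci,386.5,203.8,z).round(),proj(ci,[622,109,z]),proj(cs,[622,109,z]))
```

```text
(array([624.03713095, 106.33116207,  66.57813274]), [array([-0.4, -0.4]), array([-0.4,  0.3])])
54 [634.  97.  54.] [631. 135.  54.] [[384.60499785 209.0845737 ]] [[243.71232518 218.91653383]]
68 [621. 108.  68.] [624. 105.  68.] [[384.93915451 202.99561271]] [[242.82934799 213.44806628]]
82 [609. 118.  82.] [617.  75.  82.] [[385.27768942 196.82687192]] [[241.9272208  207.86099869]]
```

The tip triangulates to z≈67, so B is base_medium and D must be base_short. The plan is longest→bare, medium D→B, short C→D, long A→C, longest→A.

play_rows(claw=[0.2,0.2,0.2,0.2,0.2], offset=[[-0.0399,0.0226,0],[-0.0399,0.0226,0],[-0.0399,0.0226,0],[-0.0399,0.0226,0],[0,0,0.03]], spin=[0,0,0,0,0])

```text
time_s: 7.4
eef_pos: [462.4, 17.2, 188.8]
ee_rot: [0.0, 1.0, -0.001, 0.004]
force: [0.6, 0.2, -2.9]
grip_width: 0.62
gripper_force: 30.0
```

play_rows(claw=[0.2,0.2,0.2,0.2,0.2], offset=[[0,0,0.04],[0,0,0.03],[0,0,0.01],[0,0,0],[0,0,0.008]], spin=[0,0,0,0,0])

```text
time_s: 8.02
eef_pos: [464.1, 18.2, 100.1]
ee_rot: [0.0, 1.0, 0.0, 0.002]
force: [0.8, 0.5, -3.2]
grip_width: 0.624
gripper_force: 30.0
```

play_rows(claw=[0.2,0.2,0.2,0.2,0.2], offset=[[0,0,0.005],[0,0,0.002],[0,0,0.002],[0,0,0],[0,0,0]], spin=[0,0,0,0,0])

```text
time_s: 8.65
eef_pos: [462.2, 18.3, 89.1]
ee_rot: [0.0, 1.0, 0.0, 0.0]
force: [0.2, -0.2, -3.7]
grip_width: 0.624
gripper_force: 30.0
```

play_rows(claw=[0.2,0.2,0.2,0.2,0.2], offset=[[0,0,0.001],[0,0,0],[0,0,0.0005],[0,0,0],[0,0,0]], spin=[0,0,0,0,0])

```text
time_s: 9.28
eef_pos: [462.3, 18.3, 87.9]
ee_rot: [0.0, 1.0, 0.0, 0.0]
force: [-0.8, 0.3, 0.8]
grip_width: 0.627
gripper_force: 30.0
```

```bash
cat > snap.py <<'E'
import sys
from tri import *
s=read_state();print(s["eef_pos"].round(1),s["force"].round(1))
E
python3 snap.py;python3 - <<'E'
from tri import *
i=get_image("side");print(i["img"].shape)
w=get_image("wrist")
cv2.imwrite("pics/p1.png",np.hstack([cv2.resize(i["img"][150:290,260:370],None,fx=4,fy=4)[:,:440],cv2.resize(w["img"],(360,270)).repeat(1,0) if 0 else cv2.copyMakeBorder(cv2.resize(w["img"],(360,270)),0,290,0,0,cv2.BORDER_CONSTANT)]))
E
```

```text
[462.3  18.3  87.9] [-0.8  0.3  0.8]
(480, 640, 3)
```

View pics/p1.png

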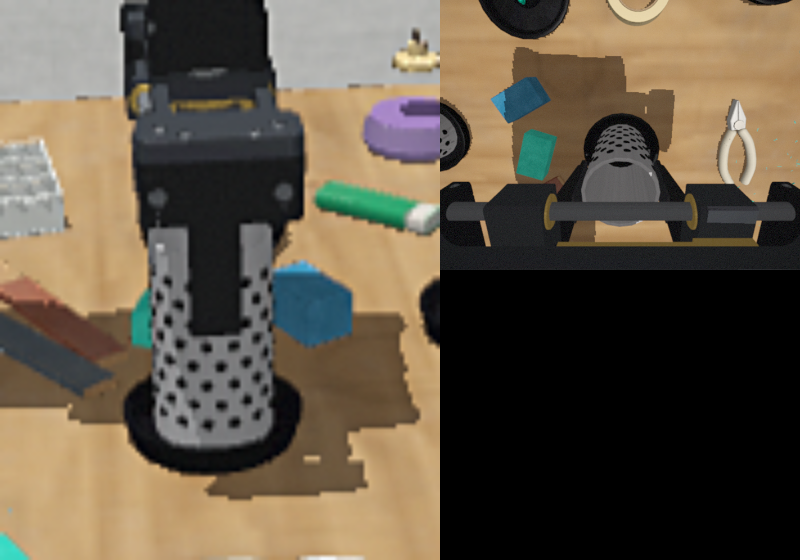

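play_rows(claw=[0.8,1,1,1,1], offset=[[0,0,0],[0,0,0],[0,0,-0.0175],[0,0,-0.05],[0,0,-0.06]], spin=[0,0,0,0,0])

```text
time_s: 10.0
eef_pos: [461.4, 18.4, 216.5]
ee_rot: [-0.0, 1.0, 0.0, -0.001]
force: [1.1, -0.7, 0.6]
grip_width: 0.992
gripper_force: 0.0
```

play_rows(claw=[1,1,1,1,1], offset=[[0.004,0.0552,0],[0.004,0.0552,0],[0.004,0.0552,0],[0.004,0.0552,0],[0.004,0.0552,0]], spin=[0,0,0,0,0])

```text
time_s: 10.62
eef_pos: [482.5, -259.7, 216.7]
ee_rot: [0.001, 1.0, 0.0, 0.001]
force: [-0.1, -0.1, 0.3]
grip_width: 0.999
gripper_force: 0.0
```

play_rows(claw=[1,1,1,1,1], offset=[[0,0,0],[0,0,0.04],[0,0,0.05],[0,0,0],[0,0,0]], spin=[0,0,0,0,0])

```text
time_s: 11.25
eef_pos: [483.3, -257.6, 127.2]
ee_rot: [0.001, 1.0, 0.001, 0.001]
force: [-0.3, 0.4, 0.5]
grip_width: 0.999
gripper_force: 0.0
```

```bash
python3 snap.py
```

```text
[ 483.3 -257.6  127.2] [-0.3  0.4  0.5]
```

play_rows(claw=[1,1,1,1,0.7], offset=[[0,0,0.03],[0,0,0.025],[0,0,0.01],[0,0,0],[0,0,0]], spin=[0,0,0,0,0])

```text
time_s: 11.88
eef_pos: [483.4, -258.4, 61.9]
ee_rot: [0.001, 1.0, 0.0, 0.001]
force: [-0.1, 0.2, -0.2]
grip_width: 0.94
gripper_force: 0.0
```

play_rows(claw=[0.5,0.2,0.2,0.2,0.2], offset=[[0,0,0],[0,0,0],[0,0,0],[0,0,0],[0,0,0]], spin=[0,0,0,0,0])

```text
time_s: 12.5
eef_pos: [482.4, -257.8, 60.2]
ee_rot: [0.0, 1.0, 0.0, 0.0]
force: [-1.3, -0.2, 1.4]
grip_width: 0.636
gripper_force: 30.0
```

```bash
python3 snap.py
```

```text
[ 482.4 -257.8   60.2] [-1.3 -0.2  1.4]
```

play_rows(claw=[0.2,0.2,0.2,0.2,0.2], offset=[[0,0,-0.003],[0,0,-0.012],[0,0,-0.03],[0,0,-0.035],[0,0,-0.025]], spin=[0,0,0,0,0])

```text
time_s: 13.12
eef_pos: [482.6, -257.8, 167.2]
ee_rot: [0.0, 1.0, 0.0, 0.001]
force: [0.9, -0.5, -2.6]
grip_width: 0.634
gripper_force: 30.0
```

Run:
```python
from tri import *
import pickle
s=read_state();print(s["eef_pos"].round(1),s["force"].round(1),s["grip_width"])
d={n:get_image(n) for n in("scene","side","wrist")};pickle.dump(d,open("dlift.pkl","wb"))
```

```text
[ 482.6 -257.8  167.2] [ 0.9 -0.5 -2.6] 0.6341039493909247
```

play_rows(claw=[0.2,0.2,0.2,0.2,0.2], offset=[[0.019,-0.0524,0],[0.019,-0.0524,0],[0.0196,-0.0524,0],[0,-0.0524,0],[0,-0.0524,0]], spin=[0,0,0,0,0])

```text
time_s: 13.9
eef_pos: [538.5, 6.2, 162.7]
ee_rot: [-0.0, 1.0, 0.0, -0.002]
force: [0.7, 0.7, -2.4]
grip_width: 0.633
gripper_force: 30.0
```

play_rows(claw=[0.2,0.2,0.2,0.2,0.2], offset=[[0,-0.0524,0],[0,-0.0524,0],[0,0,0],[0,0,0],[0,0,0]], spin=[0,0,0,0,0])

```text
time_s: 14.52
eef_pos: [539.3, 108.0, 164.1]
ee_rot: [0.0, 1.0, -0.001, -0.001]
force: [0.0, 0.5, -3.8]
grip_width: 0.638
gripper_force: 30.0
```

```bash
cat >> tri.py <<'E'
def base(d,x,y,half=75,n=600,thr=48,z=16):
    t=top(d,x,y,z,half,n);m=(cv2.GaussianBlur(t,(5,5),0).max(2)<thr).astype(np.uint8)
    m=cv2.morphologyEx(m,cv2.MORPH_OPEN,np.ones((9,9)));m=cv2.morphologyEx(m,cv2.MORPH_CLOSE,np.ones((9,9)))
    cs,_=cv2.findContours(m,cv2.RETR_EXTERNAL,cv2.CHAIN_APPROX_NONE);c=max(cs,key=cv2.contourArea)
    k=2*half/n;(u,v),(a,b),_=cv2.fitEllipse(c);(u2,v2),r=cv2.minEnclosingCircle(c)
    f=lambda u,v:(round(x+(u-n/2)*k,1),round(y-(v-n/2)*k,1))
    cv2.drawContours(t,[c],-1,(0,0,255),1);return f(u,v),(round(a*k,1),round(b*k,1)),f(u2,v2),round(2*r*k,1),t
E
python3 - <<'E'
from tri import *
import pickle
s=read_state();print(s["eef_pos"].round(1),s["force"].round(1))
w=get_image("wrist");pickle.dump(w,open("wB2.pkl","wb"))
*r,t1=base(w,622,109);print("B",r)
D=pickle.load(open("dlift.pkl","rb"))
for n in("scene","side"):
    *r,t=base(get_image(n),622,109);print("B",n,r)
    *r,t=base(D[n],482,-258);print("D",n,r)
*r,t=base(pickle.load(open("wC.pkl","rb")),652,-125);print("C",r)
*r,t=base(pickle.load(open("wD.pkl","rb")),482,-258);print("D",r)
cv2.imwrite("pics/b2.png",np.hstack([cv2.resize(t1,(400,400)),cv2.resize(t,(400,400))]))
E
```

```text
[539.3 108.  164.1] [ 0.   0.5 -3.8]
B [(620.9, 110.6), (82.3, 85.8), (622.2, 109.7), 86.6]
B scene [(614.8, 116.4), (82.8, 83.3), (617.1, 114.5), 90.1]
D scene [(479.1, -245.6), (82.2, 89.9), (481.7, -246.2), 95.1]
B side [(620.8, 94.9), (86.4, 101.6), (622.8, 97.0), 108.1]
D side [(483.2, -267.0), (86.4, 89.5), (484.2, -264.3), 96.9]
C [(650.7, -126.0), (82.0, 85.8), (650.8, -125.6), 86.6]
D [(481.1, -257.2), (81.9, 85.6), (481.7, -258.0), 86.7]
```

View pics/b2.png

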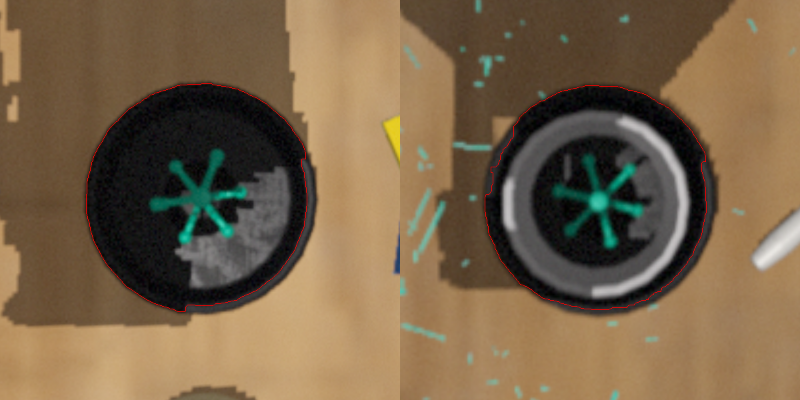

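Measured base centres are B (622.4,110) and D (482.5,-258), with the trees concentric. I'll place the medium flask over B.

play_rows(claw=[0.2,0.2,0.2,0.2,0.2], offset=[[0.0412,-0.0005,0],[0.0412,-0.0005,0],[0,0,0],[0,0,0],[0,0,0.02]], spin=[0,0,0,0,0])

```text
time_s: 15.3
eef_pos: [622.8, 110.2, 146.5]
ee_rot: [-0.0, 1.0, 0.0, 0.002]
force: [0.5, -0.1, -3.4]
grip_width: 0.635
gripper_force: 30.0
```

play_rows(claw=[0.2,0.2,0.2,0.2,0.2], offset=[[0,0,0.03],[0,0,0.03],[0,0,0.013],[0,0,0],[0,0,0.006]], spin=[0,0,0,0,0])

```text
time_s: 15.92
eef_pos: [623.4, 110.4, 67.8]
ee_rot: [-0.0, 1.0, 0.0, 0.002]
force: [0.5, -0.2, -2.2]
grip_width: 0.639
gripper_force: 30.0
```

play_rows(claw=[0.2,0.2,0.2,0.2,0.2], offset=[[0,0,0.003],[0,0,0.0015],[0,0,0.001],[0,0,0.0005],[0,0,0]], spin=[0,0,0,0,0])

```text
time_s: 16.55
eef_pos: [622.2, 110.2, 60.3]
ee_rot: [-0.0, 1.0, 0.0, 0.0]
force: [0.0, 0.3, -1.5]
grip_width: 0.634
gripper_force: 30.0
```

```bash
python3 snap.py
```

```text
[622.2 110.2  60.3] [ 0.   0.3 -1.5]
```

play_rows(claw=[0.2,0.2,0.2,0.8,1], offset=[[0,0,0.0007],[0,0,0],[0,0,0],[0,0,0],[0,0,0]], spin=[0,0,0,0,0])

```text
time_s: 17.18
eef_pos: [622.3, 110.2, 59.1]
ee_rot: [-0.0, 1.0, 0.0, 0.0]
force: [-0.7, 0.3, -0.0]
grip_width: 0.793
gripper_force: 0.0
```

play_rows(claw=[1,1,1,1,1], offset=[[0,0,-0.02],[0,0,-0.06],[0,0,-0.06],[0,0,0],[0.006,0.0469,0]], spin=[0,0,0,0,0])

```text
time_s: 17.8
eef_pos: [628.6, 65.0, 201.5]
ee_rot: [-0.0, 1.0, 0.002, 0.002]
force: [1.1, 0.3, -0.1]
grip_width: 0.998
gripper_force: 0.0
```

play_rows(claw=[1,1,1,1,1], offset=[[0.006,0.0469,0],[0.006,0.0469,0],[0.006,0.0469,0],[0.0057,0.0469,0],[0,0,0]], spin=[0,0,0,0,-10])

```text
time_s: 18.42
eef_pos: [651.7, -127.6, 199.1]
ee_rot: [0.0, 0.996, 0.088, -0.0]
force: [0.4, 1.4, -0.8]
grip_width: 0.999
gripper_force: 0.0
```

play_rows(claw=[1,1,1,1,1], offset=[[0,0,0],[0,0,0],[0,0,0.0],[0,0,0.04],[0,0,0.04]], spin=[-10,-10,-10,0,0])

```text
time_s: 19.05
eef_pos: [652.2, -124.4, 119.1]
ee_rot: [0.001, 0.94, 0.342, 0.001]
force: [-0.2, -0.0, -0.2]
grip_width: 1.002
gripper_force: 0.0
```

Run:
```python
from tri import *
import pickle
s=read_state();print(s["eef_pos"].round(1),s["ee_rot"].round(3),s["force"].round(1))
d={n:get_image(n) for n in("scene","side","wrist")};pickle.dump(d,open("c2.pkl","wb"))
f=lambda im,x0,y0,x1,y1,w,h:cv2.resize(im[y0:y1,x0:x1],(w,h))
cv2.imwrite("pics/c2.png",np.vstack([np.hstack([f(d["side"]["img"],340,140,500,320,266,300),f(d["scene"]["img"],190,90,350,270,266,300),f(d["side"]["img"],270,240,430,420,266,300)]),cv2.copyMakeBorder(cv2.resize(d["wrist"]["img"],(400,300)),0,0,0,398,cv2.BORDER_CONSTANT)]))
```

```text
[ 652.2 -124.4  119.1] [0.001 0.94  0.342 0.001] [-0.2 -0.  -0.2]
```

View pics/c2.png

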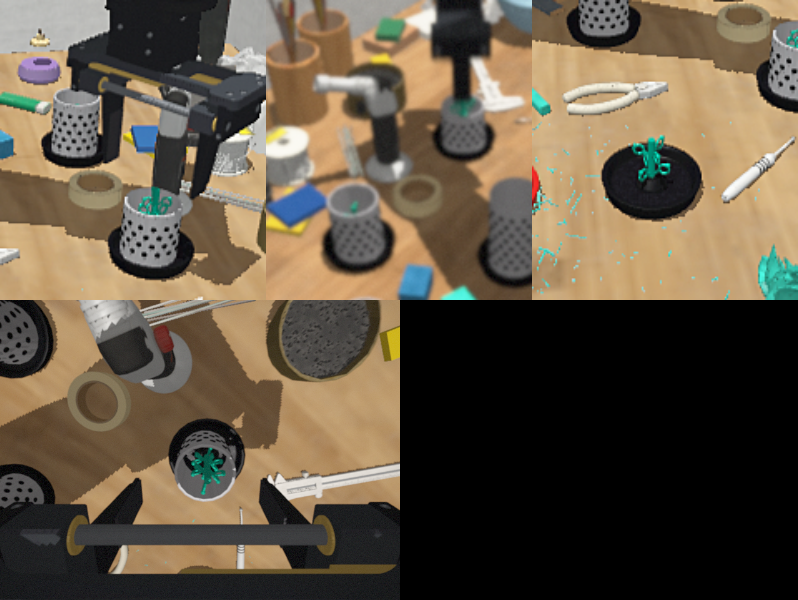

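Run:
```python
from tri import *
import pickle
D=pickle.load(open("c2.pkl","rb"));w=D["wrist"];print(w["origin"])
print("D tip proj side 54/68",proj(cam(D["side"]),[482.5,-258,54]),proj(cam(D["side"]),[482.5,-258,68]))
C=pickle.load(open("wC.pkl","rb"))
t=[top(x,652,-125,66,50,400) for x in (w,C)]
for a in t:
    g=cv2.cvtColor(a,cv2.COLOR_BGR2GRAY)
    for r0,r1 in((100,110),(112,122)):
        h=cv2.HoughCircles(g,cv2.HOUGH_GRADIENT_ALT,1.5,5,param1=150,param2=.6,minRadius=r0,maxRadius=r1)
        print(r0,None if h is None else [(round(652+(u-200)/4,1),round(-125-(v-200)/4,1),round(r/4,1)) for u,v,r in h[0][:3]])
for i in t: cv2.line(i,(200,190),(200,210),(0,0,255));cv2.line(i,(190,200),(210,200),(0,0,255))
cv2.imwrite("pics/c3.png",np.hstack(t))
```

```text
[713.66430118 -69.85391918 265.75986535]
D tip proj side 54/68 [[340.43452089 323.48962023]] [[340.50374706 315.56247757]]
100 [(np.float32(650.4), np.float32(-124.5), np.float32(25.8))]
112 None
100 None
112 [(np.float32(650.4), np.float32(-125.2), np.float32(29.1))]
```

View pics/c3.png

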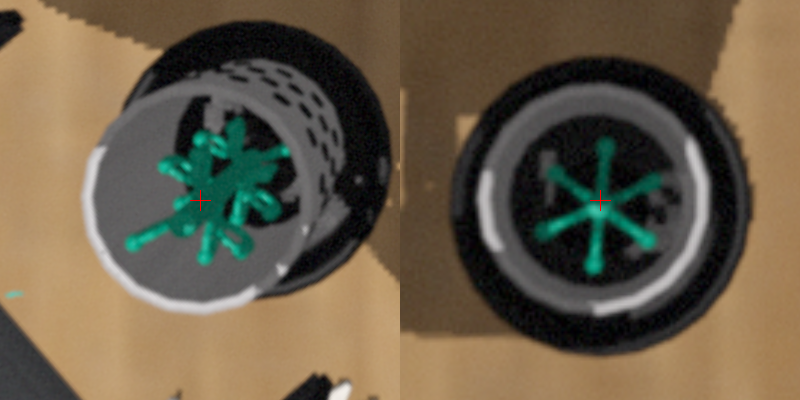

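Run:
```python
from tri import *
import pickle
for k in range(3):
    w=get_image("wrist");s=read_state();M,o,f,_,_=cam(w)
    q=s["ee_rot"];T=R.from_quat(q[[1,2,3,0]]).as_matrix();print(s["eef_pos"].round(1),(T.T@(o-s["eef_pos"])).round(1),(T.T@M).round(3).tolist())
pickle.dump(w,open("c4.pkl","wb"))
g=w["img"].max(2)
for r in (300,330,360): print(r,[int(x) for x in np.where(np.diff((g[r]<45).astype(int)))[0]])
t=top(w,652,-125,66,50,400)
h=cv2.HoughCircles(cv2.cvtColor(t,cv2.COLOR_BGR2GRAY),cv2.HOUGH_GRADIENT_ALT,1.5,5,param1=150,param2=.5,minRadius=100,maxRadius=122)
print([(round(652+(u-200)/4,1),round(-125-(v-200)/4,1),round(r/4,1)) for u,v,r in h[0][:3]])
```

```text
[ 651.5 -124.2  118.9] [  83.1   -0.8 -150.3] [[0.0, -0.954, -0.3], [1.0, 0.002, -0.005], [0.006, -0.3, 0.954]]
[ 652.6 -124.4  120.8] [  83.3   -0.5 -151.2] [[0.0, -0.954, -0.299], [1.0, 0.001, -0.004], [0.005, -0.299, 0.954]]
[ 653.2 -124.6  121.7] [  83.5   -0.3 -152.1] [[0.0, -0.955, -0.298], [1.0, 0.001, -0.003], [0.003, -0.298, 0.954]]
300 [63, 82, 201, 225, 416, 440]
330 [0, 4, 11, 19, 31, 137, 172, 224, 417, 469, 504, 611, 622, 629]
360 [110, 531]
[(np.float32(653.4), np.float32(-123.8), np.float32(28.0)), (np.float32(670.6), np.float32(-119.2), np.float32(28.1)), (np.float32(651.1), np.float32(-123.4), np.float32(26.2))]
```

The two fits bracket the TCP, so the earlier offset was arm vibration. D's tip projects at height 54, which confirms base_short. I'll descend and grip the short flask.

play_rows(claw=[1,1,1,1,1], offset=[[0,0,0.02],[0,0,0.03],[0,0,0.02],[0,0,0.0033],[0,0,0]], spin=[0,0,0,0,0])

```text
time_s: 19.98
eef_pos: [652.3, -124.3, 46.3]
ee_rot: [0.0, 0.94, 0.342, 0.0]
force: [0.4, 0.9, -0.4]
grip_width: 1.001
gripper_force: 0.0
```

play_rows(claw=[0.7,0.6,0.5,0.2,0.2], offset=[[0,0,0],[0,0,0],[0,0,0],[0,0,0],[0,0,0]], spin=[0,0,0,0,0])

```text
time_s: 20.6
eef_pos: [652.0, -124.3, 46.2]
ee_rot: [0.0, 0.94, 0.342, 0.0]
force: [0.1, -0.9, 1.5]
grip_width: 0.628
gripper_force: 30.0
```

play_rows(claw=[0.2,0.2,0.2,0.2,0.2], offset=[[0,0,0],[0,0,0],[0,0,-0.003],[0,0,-0.012],[0,0,-0.03]], spin=[0,0,0,0,0])

```text
time_s: 21.22
eef_pos: [650.3, -123.9, 89.5]
ee_rot: [-0.001, 0.94, 0.342, -0.002]
force: [0.3, 0.5, -1.6]
grip_width: 0.628
gripper_force: 30.0
```

play_rows(claw=[0.2,0.2,0.2,0.2,0.2], offset=[[0,0,-0.04],[0,0,-0.035],[0,0,0],[0,0,0],[0,0,0]], spin=[0,0,0,0,0])

```text
time_s: 21.85
eef_pos: [650.5, -123.9, 163.1]
ee_rot: [-0.001, 0.94, 0.342, -0.002]
force: [-0.2, 0.2, -1.6]
grip_width: 0.623
gripper_force: 30.0
```

```bash
python3 snap.py
```

```text
[ 650.5 -123.9  163.1] [-0.2  0.2 -1.6]
```

play_rows(claw=[0.2,0.2,0.2,0.2,0.2], offset=[[0,0,0],[0,0,0],[0,0,0],[0,0,0],[-0.0424,0.0334,0]], spin=[10,10,10,10,0])

```text
time_s: 22.48
eef_pos: [609.8, -156.5, 163.9]
ee_rot: [-0.001, 1.0, 0.001, -0.001]
force: [0.1, -1.1, -1.2]
grip_width: 0.625
gripper_force: 30.0
```

play_rows(claw=[0.2,0.2,0.2,0.2,0.2], offset=[[-0.0424,0.0334,0],[-0.0424,0.0334,0],[-0.0424,0.0334,0],[0,0,0],[0,0,0]], spin=[0,0,0,0,0])

```text
time_s: 23.1
eef_pos: [482.1, -257.7, 164.9]
ee_rot: [-0.001, 1.0, -0.0, -0.0]
force: [-0.2, -0.3, -0.8]
grip_width: 0.628
gripper_force: 30.0
```

play_rows(claw=[0.2,0.2,0.2,0.2,0.2], offset=[[0,0,0],[0,0,0],[0,0,0.01],[0,0,0.02],[0,0,0]], spin=[0,0,0,0,0])

```text
time_s: 23.72
eef_pos: [480.6, -256.7, 132.5]
ee_rot: [-0.002, 1.0, 0.0, -0.003]
force: [-0.7, 0.2, -1.8]
grip_width: 0.629
gripper_force: 30.0
```

```bash
python3 snap.py
```

```text
[ 480.6 -256.7  132.5] [-0.7  0.2 -1.8]
```

play_rows(claw=[0.2,0.2,0.2,0.2,0.2], offset=[[0,0,0.012],[0,0,0.02],[0,0,0.02],[0,0,0.015],[0,0,0.008]], spin=[0,0,0,0,0])

```text
time_s: 24.35
eef_pos: [481.6, -257.5, 59.2]
ee_rot: [-0.001, 1.0, 0.0, -0.001]
force: [0.4, -0.7, -1.8]
grip_width: 0.626
gripper_force: 30.0
```

play_rows(claw=[0.2,0.2,0.2,0.2,0.2], offset=[[0,0,0.005],[0,0,0.004],[0,0,0.003],[0,0,0.0015],[0,0,0]], spin=[0,0,0,0,0])

```text
time_s: 24.98
eef_pos: [482.4, -258.0, 47.6]
ee_rot: [0.0, 1.0, 0.0, 0.0]
force: [0.3, -0.1, -2.3]
grip_width: 0.631
gripper_force: 30.0
```

play_rows(claw=[0.2,0.2,0.2,0.2,0.2], offset=[[0,0,0.001],[0,0,0.0005],[0,0,0.0003],[0,0,0],[0,0,0]], spin=[0,0,0,0,0])

```text
time_s: 25.6
eef_pos: [482.5, -258.0, 46.2]
ee_rot: [0.0, 1.0, 0.0, 0.0]
force: [-2.6, 1.0, 4.6]
grip_width: 0.627
gripper_force: 30.0
```

```bash
python3 snap.py
```

```text
[ 482.5 -258.    46.2] [-2.6  1.   4.6]
```

play_rows(claw=[0.8,1,1,1,1], offset=[[0,0,0],[0,0,0],[0,0,-0.03],[0,0,-0.06],[0,0,-0.06]], spin=[0,0,0,0,0])

```text
time_s: 26.22
eef_pos: [481.9, -257.7, 196.5]
ee_rot: [-0.0, 1.0, 0.0, -0.0]
force: [1.0, -1.2, 0.2]
grip_width: 0.99
gripper_force: 0.0
```

play_rows(claw=[1,1,1,1,1], offset=[[-0.0095,-0.055,0],[-0.0095,-0.055,0],[-0.0095,-0.055,0],[-0.0095,-0.055,0],[-0.0095,-0.055,0]], spin=[0,0,0,0,0])

```text
time_s: 26.85
eef_pos: [434.2, 18.6, 195.6]
ee_rot: [-0.0, 1.0, -0.0, 0.001]
force: [1.6, 0.5, -0.0]
grip_width: 0.998
gripper_force: 0.0
```

play_rows(claw=[1,1,1,1,1], offset=[[-0.0095,-0.055,0],[-0.0095,-0.055,0],[-0.0095,-0.055,0],[-0.0095,-0.055,0],[0,0,0]], spin=[0,0,0,0,0])

```text
time_s: 27.48
eef_pos: [395.6, 239.9, 195.5]
ee_rot: [-0.0, 1.0, 0.003, -0.0]
force: [0.4, -0.1, 0.9]
grip_width: 1.001
gripper_force: 0.0
```

play_rows(claw=[1,1,1,1,1], offset=[[0,0,0],[0,0,0],[0,0,0],[0,0,0],[0,0,0]], spin=[0,0,0,0,0])

```text
time_s: 28.1
eef_pos: [396.8, 236.6, 195.7]
ee_rot: [-0.0, 1.0, -0.0, 0.0]
force: [0.3, 1.0, -0.0]
grip_width: 1.006
gripper_force: 0.0
```

Run:
```python
from tri import *
import pickle
s=read_state();print(s["eef_pos"].round(1))
w=get_image("wrist");pickle.dump(w,open("wA.pkl","wb"));print(w["origin"].round(1))
sd=get_image("side")["img"]
t=[top(w,481,237,94,60,400),cv2.resize(sd[290:390,290:390],(400,400),interpolation=cv2.INTER_CUBIC)]
*r,t2=base(w,481,237);print(r)
cv2.imwrite("pics/a1.png",np.hstack(t))
```

```text
[396.8 236.6 195.7]
[480.6 236.2 348.9]
[(478.2, 239.5), (42.9, 45.8), (478.8, 239.5), 50.1]
```

View pics/a1.png

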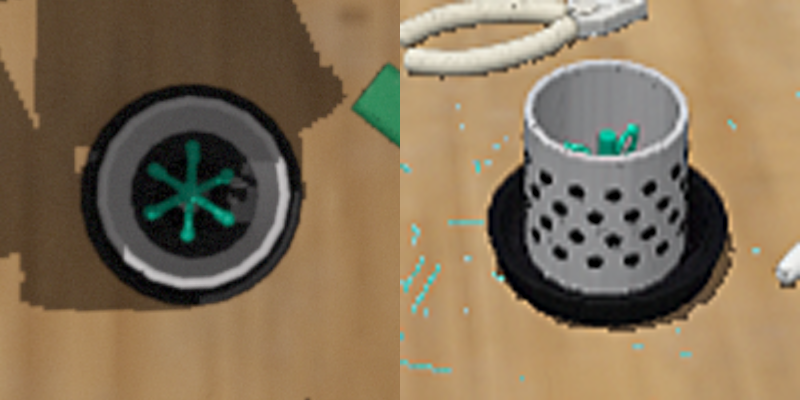

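A's rim centre is (479.0,239.0), and its tree and base are at about (478,239). The side view shows the short flask seated and centred on D. Next I'll grip the long flask.

play_rows(claw=[1,1,1,1,1], offset=[[0.041,-0.001,0],[0.041,-0.0011,0],[0,0,0.02],[0,0,0.03],[0,0,0.02]], spin=[0,0,0,0,0])

```text
time_s: 28.82
eef_pos: [476.8, 238.7, 123.0]
ee_rot: [0.001, 1.0, 0.0, -0.002]
force: [0.0, -0.0, 0.1]
grip_width: 1.002
gripper_force: 0.0
```

play_rows(claw=[1,1,1,1,1], offset=[[0,0,0.02],[0,0,0.02],[0,0,0.0117],[0,0,0],[0,0,0]], spin=[0,0,0,0,0])

```text
time_s: 29.45
eef_pos: [479.2, 239.4, 74.8]
ee_rot: [-0.0, 1.0, 0.0, 0.001]
force: [-0.3, 0.3, -0.1]
grip_width: 1.0
gripper_force: 0.0
```

play_rows(claw=[0.7,0.6,0.5,0.2,0.2], offset=[[0,0,0],[0,0,0],[0,0,0],[0,0,0],[0,0,0]], spin=[0,0,0,0,0])

```text
time_s: 30.08
eef_pos: [478.7, 239.3, 74.1]
ee_rot: [-0.0, 1.0, 0.0, 0.0]
force: [-0.2, 0.5, 1.8]
grip_width: 0.627
gripper_force: 30.0
```

```bash
python3 snap.py
```

```text
[478.7 239.3  74.1] [-0.2  0.5  1.8]
```

play_rows(claw=[0.2,0.2,0.2,0.2,0.2], offset=[[0,0,0],[0,0,-0.003],[0,0,-0.012],[0,0,-0.025],[0,0,-0.03]], spin=[0,0,0,0,0])

```text
time_s: 30.7
eef_pos: [477.9, 238.8, 144.3]
ee_rot: [0.0, 1.0, 0.0, -0.001]
force: [0.1, 0.2, -2.7]
grip_width: 0.63
gripper_force: 30.0
```

play_rows(claw=[0.2,0.2,0.2,0.2,0.2], offset=[[0,0,-0.03],[0,0,-0.02],[0,0,-0.01],[0,0,0],[0,0,0]], spin=[0,0,0,0,0])

```text
time_s: 31.32
eef_pos: [477.9, 238.8, 202.5]
ee_rot: [0.0, 1.0, 0.0, -0.001]
force: [0.2, -0.2, -3.3]
grip_width: 0.631
gripper_force: 30.0
```

```bash
python3 snap.py; python3 -c "
from tri import *;import pickle
d={n:get_image(n) for n in('scene','side','wrist')};pickle.dump(d,open('alift.pkl','wb'))"
```

```text
[477.9 238.8 202.5] [ 0.2 -0.2 -3.3]
```

play_rows(claw=[0.2,0.2,0.2,0.2,0.2], offset=[[0.0127,0.0521,0],[0.0127,0.0521,0],[0.0127,0.0521,0],[0.0127,0.0521,0],[0.0127,0.0521,0]], spin=[0,0,0,0,0])

```text
time_s: 32.1
eef_pos: [542.2, -23.0, 203.4]
ee_rot: [-0.0, 1.0, 0.0, -0.0]
force: [0.7, 1.1, -3.4]
grip_width: 0.625
gripper_force: 30.0
```

play_rows(claw=[0.2,0.2,0.2,0.2,0.2], offset=[[0.0127,0.0521,0],[0.0128,0.0524,0],[0,0,0],[0,0,0],[0,0,0]], spin=[0,0,0,0,0])

```text
time_s: 32.72
eef_pos: [567.5, -124.6, 203.6]
ee_rot: [-0.0, 1.0, 0.001, -0.0]
force: [-0.6, 0.5, -3.4]
grip_width: 0.629
gripper_force: 30.0
```

play_rows(claw=[0.2,0.2,0.2,0.2,0.2], offset=[[0,0,0],[0,0,0],[0,0,0],[0,0,0],[0,0,0]], spin=[0,0,0,0,0])

```text
time_s: 33.35
eef_pos: [567.8, -125.8, 204.0]
ee_rot: [-0.0, 1.0, 0.0, 0.0]
force: [0.0, -0.9, -2.6]
grip_width: 0.63
gripper_force: 30.0
```

```bash
cat > meas.py <<'E'
from tri import *
def circ(d,x,y,z=16,r=(42,46)):
    t=top(d,x,y,z,60,480);g=cv2.GaussianBlur(cv2.cvtColor(t,cv2.COLOR_BGR2GRAY),(5,5),0)
    h=cv2.HoughCircles(g,cv2.HOUGH_GRADIENT_ALT,1.5,4,param1=60,param2=.4,minRadius=int(r[0]*4),maxRadius=int(r[1]*4))
    return None if h is None else [(round(float(x+(u-240)/4),1),round(float(y-(v-240)/4),1),round(float(q/4),1)) for u,v,q in h[0][:3]]
def tree(d,x,y,z):
    t=top(d,x,y,z,30,240);b,g,r=[t[:,:,i].astype(int) for i in range(3)];m=((g-r>40)&(g>60)).astype(np.uint8)
    c,rad=cv2.minEnclosingCircle(cv2.findNonZero(m));M=cv2.moments(m,True)
    f=lambda u,v:(round(x+(u-120)/4,1),round(y-(v-120)/4,1))
    return f(*c),round(rad/4,1),f(M["m10"]/M["m00"],M["m01"]/M["m00"])
E
python3 - <<'E'
from meas import *
import pickle
s=read_state();print(s["eef_pos"].round(1),s["force"].round(1))
w=get_image("wrist");pickle.dump(w,open("wC3.pkl","wb"));print(w["origin"].round(1))
print("C",circ(w,652,-126),[tree(w,652,-126,z) for z in(40,60,80)])
b=pickle.load(open("wB2.pkl","rb"));print("B ref",circ(b,622,109),tree(b,622,109,40))
D=pickle.load(open("wD.pkl","rb"));print("D ref",circ(D,482,-258))
print("C1",circ(pickle.load(open("wC.pkl","rb")),652,-126))
E
```

```text
[ 567.8 -125.8  204. ] [ 0.  -0.9 -2.6]
[ 651.6 -126.2  357.1]
C [(651.6, -125.6, 43.4)] [((652.1, -126.2), 18.9, (652.5, -126.9)), ((652.0, -126.2), 17.7, (652.4, -126.9)), ((652.0, -126.2), 16.6, (652.3, -126.8))]
B ref [(622.0, 110.1, 43.3)] ((622.1, 110.1), 17.6, (622.3, 109.3))
D ref [(480.5, -258.0, 43.3)]
C1 [(650.9, -126.4, 43.3)]
```

play_rows(claw=[0.2,0.2,0.2,0.2,0.2], offset=[[0,0,0],[0,0,0],[0,0,0],[0,0,0],[0.0322,0.027,0]], spin=[-10,-10,-10,-10,0])

```text
time_s: 34.02
eef_pos: [608.4, -125.8, 203.5]
ee_rot: [-0.0, 0.94, 0.342, -0.001]
force: [0.9, -0.2, -2.5]
grip_width: 0.624
gripper_force: 30.0
```

play_rows(claw=[0.2,0.2,0.2,0.2,0.2], offset=[[0.0322,0.027,0],[0,0,0],[0,0,0],[0,0,0],[0,0,0]], spin=[0,0,0,0,0])

```text
time_s: 34.65
eef_pos: [651.2, -125.8, 204.3]
ee_rot: [0.0, 0.94, 0.342, 0.0]
force: [0.0, -0.1, -3.0]
grip_width: 0.624
gripper_force: 30.0
```

play_rows(claw=[0.2,0.2,0.2,0.2,0.2], offset=[[0,0,0.01],[0,0,0.015],[0,0,0.01],[0,0,0],[0,0,0]], spin=[0,0,0,0,0])

```text
time_s: 35.28
eef_pos: [652.0, -125.8, 169.0]
ee_rot: [0.0, 0.94, 0.342, 0.0]
force: [0.3, -0.4, -3.6]
grip_width: 0.63
gripper_force: 30.0
```

```bash
python3 snap.py
```

```text
[ 652.  -125.8  169. ] [ 0.3 -0.4 -3.6]
```

Commanded z is 169, and the floor is at 74.

play_rows(claw=[0.2,0.2,0.2,0.2,0.2], offset=[[0,0,0.01],[0,0,0.02],[0,0,0.02],[0,0,0.02],[0,0,0.01]], spin=[0,0,0,0,0])

```text
time_s: 35.9
eef_pos: [650.5, -125.4, 86.0]
ee_rot: [-0.001, 0.94, 0.342, -0.002]
force: [-0.4, 0.9, -3.5]
grip_width: 0.632
gripper_force: 30.0
```

play_rows(claw=[0.2,0.2,0.2,0.2,0.2], offset=[[0,0,0.006],[0,0,0.004],[0,0,0.003],[0,0,0.0015],[0,0,0]], spin=[0,0,0,0,0])

```text
time_s: 36.52
eef_pos: [651.9, -125.8, 74.7]
ee_rot: [0.0, 0.94, 0.342, 0.0]
force: [-0.5, -0.5, -3.0]
grip_width: 0.629
gripper_force: 30.0
```

play_rows(claw=[0.2,0.2,0.2,0.2,0.2], offset=[[0,0,0.0005],[0,0,0.0005],[0,0,0.0003],[0,0,0],[0,0,0]], spin=[0,0,0,0,0])

```text
time_s: 37.15
eef_pos: [652.1, -125.8, 74.1]
ee_rot: [0.0, 0.94, 0.342, 0.0]
force: [-2.9, 1.2, 6.0]
grip_width: 0.63
gripper_force: 30.0
```

```bash
python3 snap.py
```

```text
[ 652.1 -125.8   74.1] [-2.9  1.2  6. ]
```

play_rows(claw=[0.8,1,1,1,1], offset=[[0,0,0],[0,0,0],[0,0,-0.03],[0,0,-0.06],[0,0,-0.042]], spin=[0,0,0,0,0])

```text
time_s: 37.78
eef_pos: [652.6, -126.0, 207.7]
ee_rot: [0.001, 0.94, 0.342, 0.001]
force: [0.6, -0.2, 0.8]
grip_width: 0.996
gripper_force: 0.0
```

play_rows(claw=[1,1,1,1,1], offset=[[0,0,0],[0,0,0],[0,0,0],[0,0,0],[-0.0379,-0.0288,0]], spin=[10,10,10,10,0])

```text
time_s: 38.4
eef_pos: [614.8, -98.0, 204.4]
ee_rot: [0.0, 1.0, -0.001, 0.0]
force: [0.3, 0.3, 0.0]
grip_width: 1.004
gripper_force: 0.0
```

play_rows(claw=[1,1,1,1,1], offset=[[-0.0379,-0.0288,0],[-0.0379,-0.0288,0],[-0.0379,-0.0288,0],[-0.0379,-0.0288,0],[0,0,0]], spin=[0,0,0,0,0])

```text
time_s: 39.02
eef_pos: [460.6, 19.4, 204.8]
ee_rot: [0.0, 1.0, 0.001, 0.0]
force: [-0.1, -0.8, 0.0]
grip_width: 1.004
gripper_force: 0.0
```

play_rows(claw=[1,1,1,1,1], offset=[[0,0,0],[0,0,0],[0,0,0.02],[0,0,0.03],[0,0,0.02]], spin=[0,0,0,0,0])

```text
time_s: 39.65
eef_pos: [462.5, 17.5, 133.6]
ee_rot: [-0.0, 1.0, -0.0, -0.001]
force: [-0.4, -0.6, 0.4]
grip_width: 1.002
gripper_force: 0.0
```

Run:
```python
from meas import *
s=read_state();print(s["eef_pos"].round(1))
w=get_image("wrist");print(circ(w,462,18,108,(25,30)))
```

```text
[462.5  17.5 133.6]
[(465.8, 18.0, 27.2), (492.8, 18.0, 27.6), (473.6, 16.1, 27.7)]
```

play_rows(claw=[1,1,1,1,1], offset=[[0,0,0.02],[0,0,0.02],[0,0,0.0072],[0,0,0],[0,0,0]], spin=[0,0,0,0,0])

```text
time_s: 40.33
eef_pos: [463.1, 18.0, 89.0]
ee_rot: [0.0, 1.0, 0.0, 0.001]
force: [0.5, 0.7, -0.3]
grip_width: 1.001
gripper_force: 0.0
```

play_rows(claw=[0.7,0.6,0.5,0.2,0.2], offset=[[0,0,0],[0,0,0],[0,0,0],[0,0,0],[0,0,0]], spin=[0,0,0,0,0])

```text
time_s: 40.95
eef_pos: [462.2, 18.1, 88.0]
ee_rot: [0.0, 1.0, 0.0, -0.0]
force: [-0.2, -1.1, 1.4]
grip_width: 0.618
gripper_force: 30.0
```

play_rows(claw=[0.2,0.2,0.2,0.2,0.2], offset=[[0,0,0],[0,0,-0.003],[0,0,-0.012],[0,0,-0.025],[0,0,-0.03]], spin=[0,0,0,0,0])

```text
time_s: 41.58
eef_pos: [461.6, 18.2, 158.5]
ee_rot: [-0.0, 1.0, 0.0, -0.001]
force: [0.4, 0.3, -2.5]
grip_width: 0.621
gripper_force: 30.0
```

play_rows(claw=[0.2,0.2,0.2,0.2,0.2], offset=[[0,0,-0.03],[0,0,-0.025],[0,0,-0.005],[0,0,0],[-0.0137,-0.0442,0]], spin=[0,0,0,0,0])

```text
time_s: 42.2
eef_pos: [448.2, 61.3, 216.4]
ee_rot: [0.0, 1.0, -0.002, -0.001]
force: [0.0, 1.6, -3.0]
grip_width: 0.619
gripper_force: 30.0
```

play_rows(claw=[0.2,0.2,0.2,0.2,0.2], offset=[[-0.0137,-0.0442,0],[-0.0137,-0.0442,0],[-0.0137,-0.0442,0],[-0.0136,-0.044,0],[0,0,0]], spin=[0,0,0,0,0])

```text
time_s: 42.82
eef_pos: [391.9, 240.7, 216.1]
ee_rot: [0.001, 1.0, 0.003, -0.002]
force: [0.8, -0.8, -4.3]
grip_width: 0.619
gripper_force: 30.0
```

play_rows(claw=[0.2,0.2,0.2,0.2,0.2], offset=[[0,0,0],[0,0,0],[0,0,0],[0,0,0],[0,0,0]], spin=[0,0,0,0,0])

```text
time_s: 43.45
eef_pos: [393.9, 238.7, 218.0]
ee_rot: [-0.0, 1.0, -0.0, 0.0]
force: [0.7, 0.3, -3.2]
grip_width: 0.626
gripper_force: 30.0
```

Run:
```python
from meas import *
import pickle
s=read_state();print(s["eef_pos"].round(1),s["force"].round(1))
w=get_image("wrist");pickle.dump(w,open("wA3.pkl","wb"));print(w["origin"].round(1))
print("A",circ(w,478,239),[tree(w,478,239,z) for z in(40,60,90)])
```

```text
[393.9 238.7 218. ] [ 0.7  0.3 -3.2]
[477.7 238.3 371.2]
A [(476.1, 239.4, 43.5)] [((478.3, 239.7), 18.6, (477.9, 238.9)), ((478.2, 239.6), 17.4, (478.0, 238.9)), ((478.1, 239.5), 15.8, (477.9, 238.8))]
```

play_rows(claw=[0.2,0.2,0.2,0.2,0.2], offset=[[0.03,-0.0003,0],[0.03,0,0],[0.0242,0,0],[0,0,0],[0,0,0]], spin=[0,0,0,0,0])

```text
time_s: 44.12
eef_pos: [477.3, 239.2, 217.7]
ee_rot: [0.0, 1.0, 0.0, -0.001]
force: [0.4, 0.8, -3.1]
grip_width: 0.626
gripper_force: 30.0
```

play_rows(claw=[0.2,0.2,0.2,0.2,0.2], offset=[[0,0,0],[0,0,0],[0,0,0.01],[0,0,0.01],[0,0,0.01]], spin=[0,0,0,0,0])

```text
time_s: 44.75
eef_pos: [477.6, 239.1, 186.7]
ee_rot: [0.0, 1.0, 0.0, -0.0]
force: [0.0, -0.3, -2.6]
grip_width: 0.623
gripper_force: 30.0
```

```bash
python3 snap.py
```

```text
[477.6 239.1 186.7] [ 0.  -0.3 -2.6]
```

play_rows(claw=[0.2,0.2,0.2,0.2,0.2], offset=[[0,0,0.012],[0,0,0.015],[0,0,0.018],[0,0,0.018],[0,0,0.015]], spin=[0,0,0,0,0])

```text
time_s: 45.38
eef_pos: [477.5, 239.1, 108.3]
ee_rot: [0.0, 1.0, 0.0, -0.001]
force: [-0.3, -0.7, -2.8]
grip_width: 0.623
gripper_force: 30.0
```

play_rows(claw=[0.2,0.2,0.2,0.2,0.2], offset=[[0,0,0.01],[0,0,0.005],[0,0,0.003],[0,0,0.002],[0,0,0.001]], spin=[0,0,0,0,0])

```text
time_s: 46.0
eef_pos: [478.2, 239.4, 89.3]
ee_rot: [-0.0, 1.0, 0.0, 0.0]
force: [0.4, -0.6, -3.1]
grip_width: 0.623
gripper_force: 30.0
```

play_rows(claw=[0.2,0.2,0.2,0.2,0.2], offset=[[0,0,0.0005],[0,0,0.0005],[0,0,0.0003],[0,0,0],[0,0,0]], spin=[0,0,0,0,0])

```text
time_s: 46.62
eef_pos: [478.1, 239.3, 88.0]
ee_rot: [-0.0, 1.0, 0.0, 0.0]
force: [-0.6, -1.1, -0.6]
grip_width: 0.625
gripper_force: 30.0
```

```bash
python3 snap.py
```

```text
[478.1 239.3  88. ] [-0.6 -1.1 -0.6]
```

play_rows(claw=[0.2,0.2,0.2,0.8,1], offset=[[0,0,0.0005],[0,0,0],[0,0,0],[0,0,0],[0,0,0]], spin=[0,0,0,0,0])

```text
time_s: 47.25
eef_pos: [478.0, 239.4, 86.9]
ee_rot: [-0.0, 1.0, 0.0, 0.0]
force: [0.3, -0.3, -0.1]
grip_width: 0.78
gripper_force: 0.0
```

play_rows(claw=[1,1,1,1,1], offset=[[0,0,0],[0,0,-0.03],[0,0,-0.05],[0,0,-0.06],[0,0,-0.04]], spin=[0,0,0,0,0])

```text
time_s: 47.88
eef_pos: [478.6, 239.6, 270.5]
ee_rot: [-0.001, 1.0, 0.0, 0.002]
force: [0.8, 0.3, -0.7]
grip_width: 0.996
gripper_force: 0.0
```

play_rows(claw=[1,1,1,1,1], offset=[[-0.04,0,0],[-0.04,0,0],[0,0,0],[0,0,0],[0,0,0]], spin=[0,0,0,0,0])

```text
time_s: 48.5
eef_pos: [398.7, 239.2, 267.0]
ee_rot: [0.0, 1.0, -0.0, -0.0]
force: [0.0, 0.2, 0.5]
grip_width: 1.003
gripper_force: 0.0
```

Run:
```python
from tri import *
i=get_image("side")["img"];s=get_image("scene")["img"]
z=lambda im,x0,y0,w,h,W,H:cv2.resize(im[y0:y0+h,x0:x0+w],(W,H),interpolation=cv2.INTER_CUBIC)
cv2.imwrite("pics/f.png",np.hstack([z(i,270,160,210,220,480,503),z(s,200,200,100,157,320,503)]))
print(read_state()["eef_pos"])
```

```text
[398.58632251 239.17426219 266.95063236]
```

View pics/f.png

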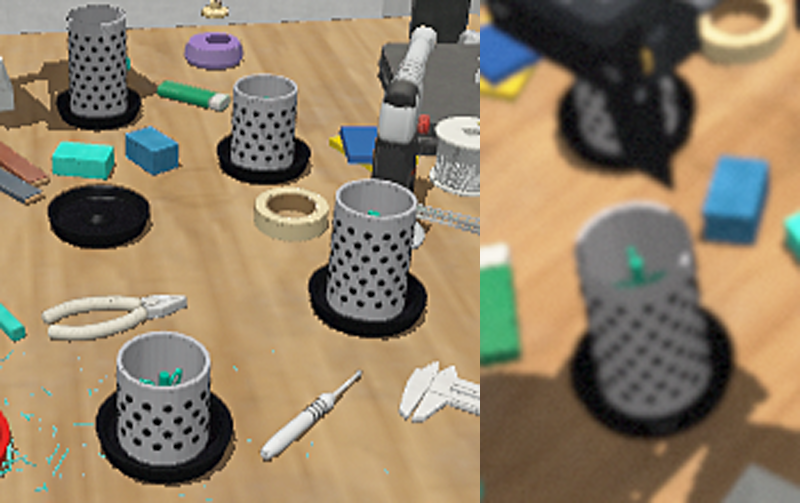

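All four flasks stand upright and centred in the final view, with the bare base empty and the gripper clear.

```bash
python3 -c "
from station import *
print(close_job())"
```

```text
the job is handed in; nothing more can be done
None
```

The job is handed in after about 48 s: each wax tree now has its own flask, the final camera views show all four upright and centred on their bases, and the bare base is empty again.

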